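# Run the last clamp nut onto its stud

## Robot

A 7-joint arm with a two-finger parallel gripper is mounted at the origin on the work surface. World frame = base frame: x ahead of the robot, y to its left, z up, the work surface at z = 0. Lengths are in m, angles in rad, forces in N, time in s.
With the tool pointing down it reaches from about 0.4 to 0.85 m from the base axis. Payload 10.4 kg.
Tool frame: the origin (TCP) lies between the finger pads; the fingertips stand 11 mm ahead of it and the grasp point (between the pads) lies 8 mm behind it (tip_reach is the distance from the TCP to the fingertips, in m); z points along the fingers, y is the line along which they close (so a half turn about z gives the same grasp; the last joint's range is limited). The gripper opens to 85 mm and grips with 20 to 120 N. Pads are 22 mm wide; open, the fingers measure 114 mm over their backs; the gripper's body (76 mm by 85 mm) begins 54 mm behind the grasp point. The pads swing forward as they close: fully open they stand 13 mm farther back than shut.
Start: joints at [-1.234, 0.332, -0.065, 1.46, 0.022, 1.35, -0.088], TCP at [0.22, 0.585, 0.242] pointing down, gripper open.
Joint ranges: [-2.6, 2.6], [-0.5, 2.12], [-1.47, 1.34], [0.16, 2.42], [-1.27, 4.41], [0.06, 2.06], [-2.6, 2.6]. Speed limits (rad/s): [2.22, 2.22, 2.79, 2.79, 3.14, 3.14, 3.14].

## Interface

Orientations are given as a unit quaternion [x, y, z, w].
In Python, from workcell import * gives the robot as it stands.
- The arm moves only by the shell command python3 -m inch 'ROWS' [OPENING] [FORCE]. ROWS is JSON, a list of rows, each an object with "slide": the shift along the world's x, y, z in m, a list of three; "yaw": the turn about the world's z in rad. A call has 1 to 20 rows; each row is the pose to reach, as a shift and turn from the pose commanded when the call began; what a row does not reach only later rows make up. A row lasts 1/12 s, in which the tool goes at most 41.7 mm and 7.16 degrees, less where a joint would pass 70% of its speed; a pose out of reach is approached as far as the arm can. A call with a gripper value outside its range is refused whole. OPENING is the closure in counts, from 0 (fully open) to 255 (shut), set as the call begins (- or left out, the last holds). The fingers move at their own pace and stop on an object; FORCE is the grip in N (left out, the last holds). Time passes only in rows, so rows that repeat a pose let the fingers close. It gives the time, the measured TCP pose, the force, the opening and the grip force at its end, in the units of the state.
- get_obs(): the state, without advancing time (a new reading comes with each control period).
- camera(name): name is "side" or "top" or "wrist"; returns a dict with "frame" (400x640x3 uint8, red, green, blue), "fx", "fy", "cx", "cy" (pixels), "extrinsics" (4x4, takes a point from world to camera coordinates). Camera axes: x right, y down, z forward; pixel columns grow to the right and rows downward; lengths in m; the calibration is good to about 2 mm. A picture is of the moment at which its call begins. There is no depth.
- hand_in(): hands the job in; it is judged then, once.
The state is a dict: "clock": time; "joint_pos": joint angles; "joint_velocities": joint speeds; "tau": joint torques, N m; "position": TCP position; "ee_rot": TCP orientation; "ft_force": force on the tool from outside, world axes, zero at the start; "torque": the same for the moment, N m; "grip_width": opening from 0.0 (shut) to 1.0 (fully open); "grasp_force": force on a finger pad.
Only numpy, scipy, OpenCV 4.12 (cv2) and the standard library are available. Lean on these libraries where they do the work, as an engineer would, in place of code of your own. Each camera call takes 0.05 s, during which the arm holds its last target. There are 200 camera calls.

## Task

Three bar-handled nuts clamp the wood on the bending form; two are down tight, and one still stands high on the end of its stud. Turn the high one backward (counterclockwise from above) until it drops into the thread start, then forward (clockwise) until it is fully home on its steel plate, and let go. Leave the other two nuts as they are.

Things in the scene. Friction and masses are not known exactly. Their poses are not given: they have to be found in the camera images.
- nut_grip (a point): Grip point of the high nut: on its upright axis, 12 mm below the top of its black handle bar (64 long, 12 thick, 40 mm tall; point x along the bar, z up). The steel hub under the bar, 40 mm across, has its top 28 mm below this point: keep fingertips above it. The nut (0.2 to 0.3 kg) turns on a fixed stud, cannot be pulled off, and starts 18 mm above its steel plate.
- nut (a joint): Turn of the high nut, rad, + is forward (clockwise from above), 0.05 N m. Starts 0.45 to 0.85. At 0 going back is the thread start: by -0.25 it has dropped 11 mm if caged loosely (fingers 3 mm wider than the bar); if gripped tight, lower the hand 11 mm. Stop at -0.6. Then forward it sinks 7 mm/rad to home at 1.0, a hard stop; it stays as left. With no drop, forward only slides it round.
- nut_b_tip (a point): One end of the handle bar (30 mm from its axis) of one of the two nuts already down tight on their plates: same kind of nut, 18 mm lower than the high one, at least 160 mm from it or from the third. Not to be turned.
- nut_c_tip (a point): The same point on the other nut that is already down tight. Not to be turned.

How it is judged:
By the outcome, as a careful person would: the job done as asked, in the order asked, and still so for the second after the job is handed in, with the robot touching nothing.
It also fails if it takes over 42 s, if anything falls off the work surface, if the arm or the gripper's body presses on something with over 40 N, if the wrist force passes 120 N, or if a joint passes its speed limit or range.

## Working session

There is one attempt and no reset: what is moved stays moved. The work goes in short steps, Python scripts to look and compute and a shell command to move; the robot and the scene stay as the last step left them, time stands still between calls to the robot, and variables do not carry over. Pictures are saved under pics/ and viewed, at most 11 in all, crops included, and the job is handed in when it is done.

```bash
mkdir -p pics; python3 - <<'E'
from workcell import *
import cv2,numpy as np
np.set_printoptions(precision=4,suppress=True)
o=get_obs();print(o['clock'],o['position'],o['ee_rot'],o['ft_force'],o['grip_width'])
for n in("top","side"):
    c=camera(n);cv2.imwrite(f'pics/{n}1.png',c['frame'][:,:,::-1]);print(n,c['fx'],c['fy'],c['cx'],c['cy'],c['extrinsics'])
E
```

```text
0.0 [0.2199 0.5846 0.2415] [ 0.1789  0.9839 -0.0007 -0.0001] [ 0.0586 -0.4152  0.2064] 1.0078269733478733
top 460.71484639665755 460.71484639665755 322.8458579726166 195.99678969596062 [[-0.0006 -0.9999 -0.011   0.0367]
 [-0.9986  0.0012 -0.0527  0.5544]
 [ 0.0528  0.011  -0.9985  0.9552]
 [ 0.      0.      0.      1.    ]]
side 503.8443193381567 503.8443193381567 325.31140457183824 195.52198348810552 [[-0.9482 -0.3176 -0.0088  0.5486]
 [-0.2306  0.7071 -0.6684  0.2393]
 [ 0.2185 -0.6318 -0.7437  0.8858]
 [ 0.      0.      0.      1.    ]]
```

View pics/top1.png

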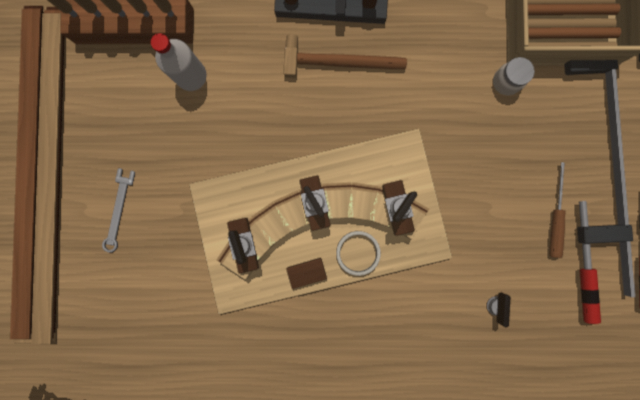

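View pics/side1.png

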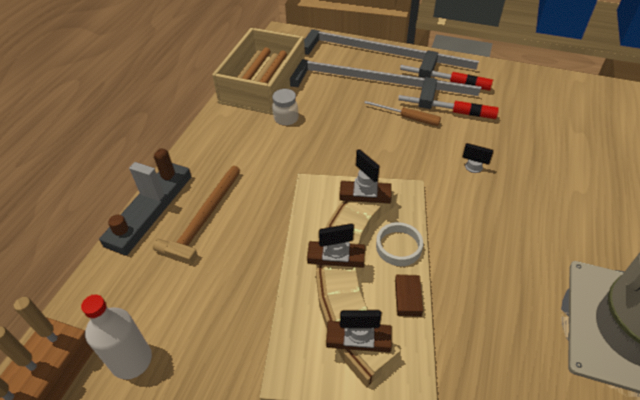

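Top view: three bars near (238,248), (316,203) and (403,207). In the side view they are at (360,319), (336,236) and (367,165). The last one shows a tall hub, so it is probably the high nut. I'll measure all three.

```bash
cat > h.py <<'E'
import cv2,numpy as np
np.set_printoptions(precision=4,suppress=True)
def ray(c,u,v):
    E=np.array(c['extrinsics']);R,t=E[:3,:3],E[:3,3]
    d=R.T@np.array([(u-c['cx'])/c['fx'],(v-c['cy'])/c['fy'],1.]);return -R.T@t,d/np.linalg.norm(d)
def plane(c,u,v,z):
    o,d=ray(c,u,v);return o+d*(z-o[2])/d[2]
def tri(a,pa,b,pb):
    o1,d1=ray(a,*pa);o2,d2=ray(b,*pb)
    s=np.linalg.lstsq(np.stack([d1,-d2],1),o2-o1,rcond=None)[0]
    p,q=o1+s[0]*d1,o2+s[1]*d2;return (p+q)/2,np.linalg.norm(p-q)
def proj(c,p):
    E=np.array(c['extrinsics']);q=E[:3,:3]@p+E[:3,3];return np.array([c['fx']*q[0]/q[2]+c['cx'],c['fy']*q[1]/q[2]+c['cy']])
def blobs(f,th=45,amin=80):
    m=(f.max(2)<th).astype(np.uint8);n,l,s,c=cv2.connectedComponentsWithStats(m)
    return m,[(c[i],s[i],l==i) for i in range(1,n) if s[i,4]>amin]
E
python3 - <<'E'
from workcell import *
from h import *
T=camera("top");S=camera("side")
print(ray(T,320,200)[0],ray(S,320,200)[0])
for nm,c,pts in(("T",T,[(238,248),(316,203),(403,207)]),("S",S,[(360,319),(336,236),(367,165)])):
  for th in(40,):
    m,b=blobs(c['frame'],th,60)
    for p in pts:
      for ce,s,l in b:
        if np.hypot(*(ce-p))<25:
            r=cv2.minAreaRect(np.argwhere(l)[:,::-1].astype(np.float32));print(nm,p,ce,s[4],r,cv2.approxPolyDP(cv2.convexHull(np.argwhere(l)[:,::-1].astype(np.int32)),1.5,True)[:,0].tolist())
def crop(c,x,y,w,h,k):return cv2.resize(c['frame'][y:y+h,x:x+w,::-1],None,fx=k,fy=k,interpolation=cv2.INTER_CUBIC)
a=crop(T,215,165,220,120,3.6);b=crop(S,300,140,110,75,4);b2=crop(S,300,215,110,75,3)
im=np.zeros((600,800,3),np.uint8);im[:432,:792]=a[:432,:792]
cv2.imwrite('pics/topc.png',im[:432])
o=np.zeros((300,770,3),np.uint8);o[:300,:440]=b;o[:225,440:770]=b2;cv2.imwrite('pics/sidec.png',o)
E
```

```text
[0.5032 0.0256 0.9834] [0.3817 0.5646 0.8236]
T (238, 248) [239.4646 246.303 ] 99 ((239.65093994140625, 246.0283203125), (32.00501251220703, 4.258177280426025), 74.05460357666016) [[242, 262], [234, 231], [237, 233], [245, 260]]
S (360, 319) [359.9157 318.9654] 664 ((360.0, 319.0), (16.0, 40.0), 90.0) [[380, 312], [378, 327], [341, 327], [340, 325], [342, 311]]
S (336, 236) [335.7831 234.8327] 544 ((335.66217041015625, 234.9729766845703), (16.604299545288086, 35.51018142700195), 80.53767395019531) [[352, 225], [352, 238], [350, 240], [320, 245], [320, 230]]
S (367, 165) [367.1478 165.4565] 379 ((366.8729248046875, 165.08563232421875), (33.52256393432617, 14.122589111328125), 41.987213134765625) [[375, 181], [357, 165], [358, 150], [378, 166]]
```

View pics/topc.png

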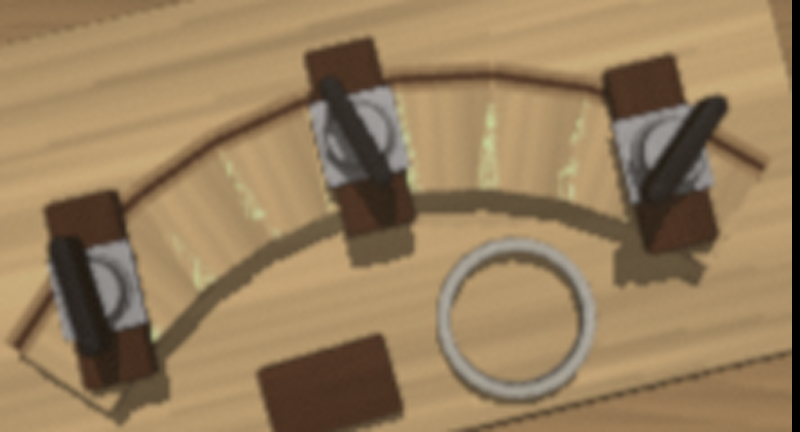

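View pics/sidec.png

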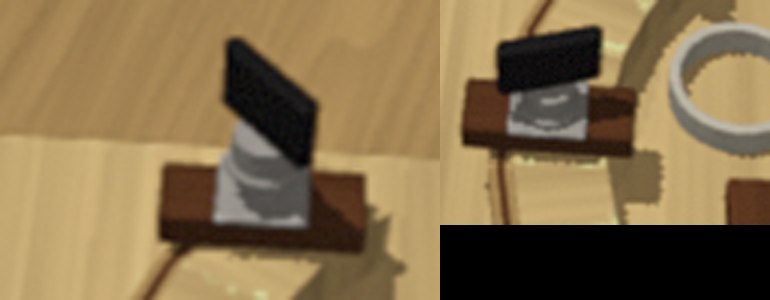

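The right-hand nut (side 367,165) is the high one: its full hub stands above the plate. In the top view its bar ends are at about (415,194) and (396,219). I'll triangulate them.

```bash
python3 - <<'E'
from workcell import *
from h import *
T=camera("top");S=camera("side")
P1,e1=tri(T,(415,194.2),S,(358,149.7));P2,e2=tri(T,(396,219),S,(379.3,165.7))
c=(P1+P2)/2;d=P1-P2
print(P1,e1,P2,e2,'c',c,'len',np.linalg.norm(d),'yaw',np.arctan2(d[1],d[0]))
for uvT,uvS in(((316,203),(336,228)),((239,246),(361,312))): print(tri(T,uvT,S,uvS))
from scipy.spatial.transform import Rotation as R
M=R.from_quat(get_obs()['ee_rot']).as_matrix();print('tool y dir',M[:,1],np.arctan2(M[1,1],M[0,1]))
E
```

```text
[ 0.5518 -0.1291  0.1625] 0.004401163364672197 [ 0.5045 -0.0951  0.1661] 0.0020412964582748757 c [ 0.5281 -0.1121  0.1643] len 0.058296173720861974 yaw -0.6235070031408927
(array([0.5382, 0.0482, 0.1391]), np.float64(0.006574377597956155))
(array([0.4565, 0.1889, 0.1356]), np.float64(0.0005349547992520862))
tool y dir [ 0.352   0.936  -0.0004] 1.2110408586207908
```

```bash
F='{"slide":[0.308,-0.697,0.05],"yaw":-2.4}'; python3 -m inch '[{"slide":[0.0,0.0,0.03],"yaw":-0.12},{"slide":[0.02,-0.03,0.05],"yaw":-0.24},{"slide":[0.308,-0.697,0.05],"yaw":-0.36},{"slide":[0.308,-0.697,0.05],"yaw":-0.48},{"slide":[0.308,-0.697,0.05],"yaw":-0.6},{"slide":[0.308,-0.697,0.05],"yaw":-0.72},{"slide":[0.308,-0.697,0.05],"yaw":-0.84},{"slide":[0.308,-0.697,0.05],"yaw":-0.96},{"slide":[0.308,-0.697,0.05],"yaw":-1.08},{"slide":[0.308,-0.697,0.05],"yaw":-1.2},{"slide":[0.308,-0.697,0.05],"yaw":-1.32},{"slide":[0.308,-0.697,0.05],"yaw":-1.44},{"slide":[0.308,-0.697,0.05],"yaw":-1.56},{"slide":[0.308,-0.697,0.05],"yaw":-1.68},{"slide":[0.308,-0.697,0.05],"yaw":-1.8},{"slide":[0.308,-0.697,0.05],"yaw":-1.92},{"slide":[0.308,-0.697,0.05],"yaw":-2.04},{"slide":[0.308,-0.697,0.05],"yaw":-2.16},{"slide":[0.308,-0.697,0.05],"yaw":-2.28},{"slide":[0.308,-0.697,0.05],"yaw":-2.4}]' 190
```

```text
clock: 1.97
position: [0.5285, -0.1175, 0.2927]
ee_rot: [0.983, 0.184, 0.0, 0.001]
ft_force: [-0.2, -0.7, -0.4]
grip_width: 0.257
grasp_force: 0.0
```

```bash
python3 -c "
from workcell import *
o=get_obs();print(o['joint_pos'],o['ee_rot'])"
```

```text
[-0.50686291  0.12720469  0.70985464  1.63928325 -0.08204691  1.40451806
 -0.9872219 ] [9.82832805e-01 1.84494291e-01 4.09493565e-04 1.16924086e-03]
```

```bash
python3 -m inch '[{"slide":[0,0.003,-0.01],"yaw":-0.12},{"slide":[0,0.006,-0.02],"yaw":-0.24},{"slide":[0,0.006,-0.03],"yaw":-0.36},{"slide":[0,0.006,-0.03],"yaw":-0.48},{"slide":[0,0.006,-0.03],"yaw":-0.6},{"slide":[0,0.006,-0.03],"yaw":-0.72},{"slide":[0,0.006,-0.03],"yaw":-0.84},{"slide":[0,0.006,-0.03],"yaw":-0.96},{"slide":[0,0.006,-0.03],"yaw":-1.0},{"slide":[0,0.006,-0.03],"yaw":-1.0},{"slide":[0,0.006,-0.03],"yaw":-1.0}]'
python3 - <<'E'
from workcell import *
from h import *
c=camera("wrist");cv2.imwrite('pics/w1.png',c['frame'][:,:,::-1]);print(c['fx'],c['extrinsics'],ray(c,320,200));o=get_obs();print(o['position'],o['joint_pos'])
E
```

```text
clock: 2.88
position: [0.528, -0.1059, 0.2624]
ee_rot: [0.953, -0.303, 0.0, -0.0]
ft_force: [0.4, -0.2, 0.1]
grip_width: 0.257
grasp_force: 0.0
291.78583737143515 [[-0.5779 -0.8161 -0.      0.2189]
 [-0.7725  0.547   0.3224  0.4173]
 [-0.2631  0.1863 -0.9466  0.5577]
 [ 0.      0.      0.      1.    ]] (array([ 0.5956, -0.1536,  0.3934]), array([-0.271 ,  0.184 , -0.9448]))
[ 0.528  -0.106   0.2624] [-0.5902  0.1441  0.7837  1.6961 -0.1042  1.3442 -1.9751]
```

View pics/w1.png

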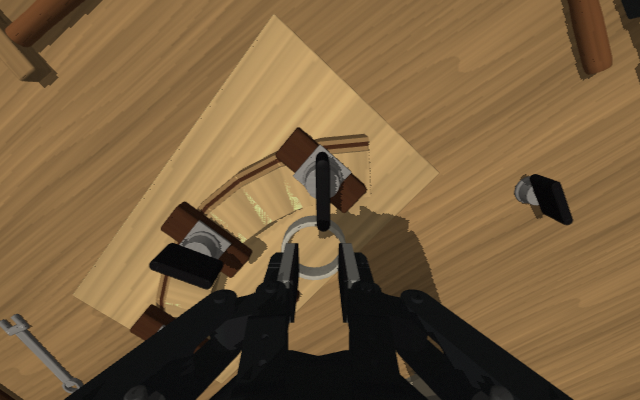

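The wrist view shows the bar running nearly straight up the image, from (322,153) to (323,228), so the yaw is close. I'll refine it.

```bash
python3 - <<'E'
from workcell import *
from h import *
from scipy.spatial.transform import Rotation as R
c=camera("wrist");f=c['frame'];rows=[]
for v in range(148,234,4):
    x=[u for u in range(305,342) if f[v,u].max()<60]
    if x: print(v,x[0],x[-1],len(x),end=' | '); rows.append((v,x[0],x[-1]))
print()
for z in(.16,.164,.168):
    a=plane(c,322.5,185,z);b=plane(c,323.5,228.5,z);l=plane(c,317,205,z);r=plane(c,330,205,z)
    d=a-b;print(z,'P2',b,'dir',np.arctan2(d[1],d[0]),'w',np.linalg.norm(l-r),'centre',b+d/np.linalg.norm(d)*.032)
E
```

```text
148 326 327 2 | 152 320 324 5 | 156 316 327 12 | 160 316 329 14 | 164 316 329 14 | 168 315 334 20 | 172 316 337 18 | 176 316 338 16 | 180 316 339 16 | 184 316 341 17 | 188 316 341 18 | 192 316 340 19 | 196 316 341 25 | 200 317 341 25 | 204 317 341 22 | 208 317 341 18 | 212 317 329 13 | 216 316 329 14 | 220 316 330 15 | 224 317 330 14 | 228 318 328 11 | 
0.16 P2 [ 0.5053 -0.0954  0.16  ] dir -0.5890820296628653 w 0.011068464800139377 centre [ 0.5319 -0.1132  0.16  ]
0.164 P2 [ 0.5069 -0.0964  0.164 ] dir -0.5890820296628649 w 0.01087874155168669 centre [ 0.5335 -0.1142  0.164 ]
0.168 P2 [ 0.5084 -0.0974  0.168 ] dir -0.5890820296628662 w 0.010689018303234056 centre [ 0.535  -0.1152  0.168 ]
```

```bash
python3 -m inch '[{"slide":[0.004,-0.0077,-0.03],"yaw":0.01},{"slide":[0.004,-0.0077,-0.06],"yaw":0.01},{"slide":[0.004,-0.0077,-0.077],"yaw":0.01},{"slide":[0.004,-0.0077,-0.077],"yaw":0.01},{"slide":[0.004,-0.0077,-0.077],"yaw":0.01}]'
python3 - <<'E'
from workcell import *
from h import *
c=camera("wrist");cv2.imwrite('pics/w2.png',cv2.resize(c['frame'][120:320,220:420,::-1],None,fx=3,fy=3))
o=get_obs();p=o['position'];print(p,proj(c,p),proj(c,p+[0,0,-.011]))
E
```

```text
clock: 3.4
position: [0.5318, -0.1138, 0.1853]
ee_rot: [0.954, -0.299, -0.001, 0.0]
ft_force: [1.3, 0.6, -0.3]
grip_width: 0.256
grasp_force: 0.0
[ 0.5324 -0.1139  0.1863] [317.9078 268.256 ] [317.8986 257.2205]
```

View pics/w2.png

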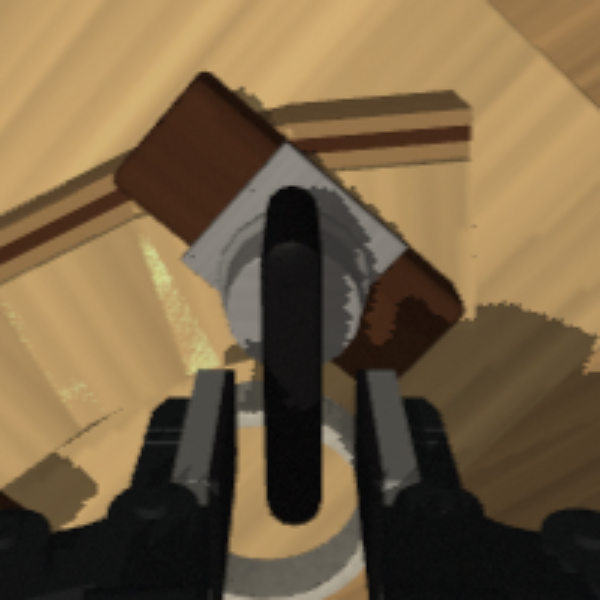

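Fingers straddle the bar centrally: finger midpoint at column 296 of the crop, bar midline at 293. Next I'll check the position along the bar and the height from the top face's ends.

```bash
python3 - <<'E'
from workcell import *
from h import *
c=camera("wrist")
for z in(.156,.16,.164,.168):
    a=plane(c,220+292/3,120+242/3,z);b=plane(c,220+294/3,120+523/3,z);l=plane(c,220+266/3,120+450/3,z);r=plane(c,220+322/3,120+450/3,z);print(z,a,b,(a+b)/2,np.linalg.norm(a-b),np.linalg.norm(l-r))
E
```

```text
0.156 [ 0.5545 -0.1284  0.156 ] [ 0.5007 -0.0915  0.156 ] [ 0.5276 -0.11    0.156 ] 0.06522886132058611 0.011896377310228044
0.16 [ 0.5556 -0.1292  0.16  ] [ 0.5032 -0.0932  0.16  ] [ 0.5294 -0.1112  0.16  ] 0.06361222674353871 0.011601537043021803
0.164 [ 0.5567 -0.13    0.164 ] [ 0.5056 -0.0949  0.164 ] [ 0.5312 -0.1125  0.164 ] 0.06199559216649132 0.011306696775815629
0.168 [ 0.5579 -0.1308  0.168 ] [ 0.5081 -0.0967  0.168 ] [ 0.533  -0.1137  0.168 ] 0.06037895758944393 0.011011856508609452
```

```bash
python3 -m inch '[{"slide":[-0.002,0.0015,-0.01]},{"slide":[-0.002,0.0015,-0.02]},{"slide":[-0.002,0.0015,-0.03]},{"slide":[-0.002,0.0015,-0.039]},{"slide":[-0.002,0.0015,-0.039]}]' && python3 -m inch '[{},{},{},{}]' 208 20; python3 -c "
from workcell import *
o=get_obs();print(o['torque'])"
```

```text
[-0.0219507  -0.03164963 -0.02025678]invalid input
```

```bash
python3 -m inch '[{"slide":[-0.002,0.0015,-0.01],"yaw":0},{"slide":[-0.002,0.0015,-0.02],"yaw":0},{"slide":[-0.002,0.0015,-0.03],"yaw":0},{"slide":[-0.002,0.0015,-0.039],"yaw":0},{"slide":[-0.002,0.0015,-0.039],"yaw":0}]' && python3 -m inch '[{"slide":[0,0,0],"yaw":0},{"slide":[0,0,0],"yaw":0},{"slide":[0,0,0],"yaw":0}]' 208 20; python3 -c "
from workcell import *
o=get_obs();print(o['torque'])"
```

```text
clock: 3.92
position: [0.5289, -0.1119, 0.1441]
ee_rot: [0.954, -0.299, -0.001, 0.001]
ft_force: [-0.0, -0.1, -0.4]
grip_width: 0.257
grasp_force: 0.0
clock: 4.17
position: [0.5303, -0.1123, 0.1468]
ee_rot: [0.954, -0.299, 0.0, -0.0]
ft_force: [0.3, -0.7, -0.7]
grip_width: 0.183
grasp_force: 0.0
[-0.01180516 -0.01978104  0.01010669]
```

Caged without contact. Turning back.

```bash
python3 -m inch '[{"slide":[0,0,0],"yaw":0.08},{"slide":[0,0,0],"yaw":0.16},{"slide":[0,0,0],"yaw":0.24},{"slide":[0,0,0],"yaw":0.32},{"slide":[0,0,0],"yaw":0.40},{"slide":[0,0,0],"yaw":0.48},{"slide":[0,0,0],"yaw":0.56},{"slide":[0,0,0],"yaw":0.64},{"slide":[0,0,0],"yaw":0.72},{"slide":[0,0,0],"yaw":0.80},{"slide":[0,0,0],"yaw":0.88},{"slide":[0,0,0],"yaw":0.96},{"slide":[0,0,0],"yaw":1.04},{"slide":[0,0,0],"yaw":1.1},{"slide":[0,0,0],"yaw":1.1},{"slide":[0,0,0],"yaw":1.1}]'
python3 - <<'E'
from workcell import *
from h import *
w=camera("wrist");s=camera("side");o=get_obs();print(o['torque'],o['ft_force'],o['joint_pos'])
a=cv2.resize(w['frame'][120:320,220:420,::-1],(400,400));b=cv2.resize(s['frame'][120:220,310:410,::-1],(400,400))
cv2.imwrite('pics/c3.png',np.hstack([a,b]))
E
```

```text
clock: 5.5
position: [0.5302, -0.1123, 0.1466]
ee_rot: [0.97, 0.242, 0.0, 0.0]
ft_force: [0.3, -0.5, 0.2]
grip_width: 0.185
grasp_force: 0.0
[-0.0972 -0.0314  0.0514] [-0.4639 -0.5124 -0.988 ] [-0.393   0.247   0.594   1.8298 -0.1534  1.11   -0.8257]
```

View pics/c3.png

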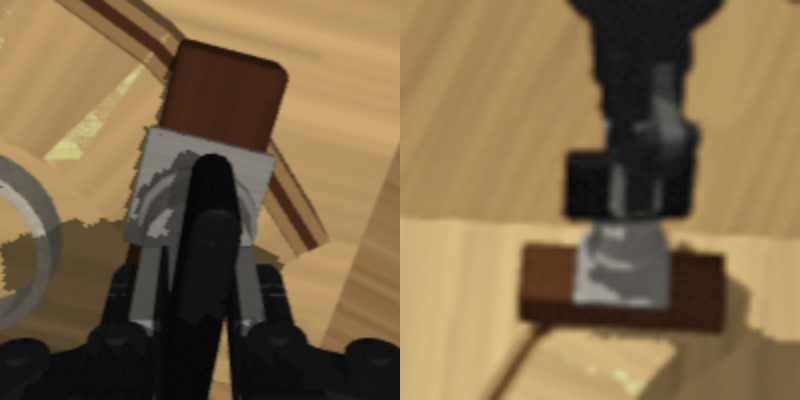

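The bar trails the fingers by about 0.1 rad. It hasn't clearly dropped: its lower edge is at side row 174.5, against 173 before. I'll turn it further back.

```bash
python3 -m inch '[{"slide":[0,0,0],"yaw":0.07},{"slide":[0,0,0],"yaw":0.14},{"slide":[0,0,0],"yaw":0.21},{"slide":[0,0,0],"yaw":0.25},{"slide":[0,0,0],"yaw":0.25},{"slide":[0,0,0],"yaw":0.25}]'
python3 - <<'E'
from workcell import *
from h import *
w=camera("wrist");s=camera("side");o=get_obs();print(o['torque'],o['ft_force'])
a=cv2.resize(w['frame'][120:320,220:420,::-1],(400,400));b=cv2.resize(s['frame'][120:220,310:410,::-1],(400,400))
cv2.imwrite('pics/c4.png',np.hstack([a,b]))
for z in(.149,.16,):
  for x in(-.006,.006): print(z,proj(s,np.array([.53,-.1115,z])+[x,.028,-.04]),proj(s,np.array([.53,-.1115,z])+[x,.028,0]))
E
```

```text
clock: 6.1
position: [0.5301, -0.1123, 0.1465]
ee_rot: [0.932, 0.361, 0.0, 0.0]
ft_force: [0.3, -0.3, -0.4]
grip_width: 0.184
grasp_force: 0.5
[-0.1763 -0.1278 -0.0097] [ 1.3122 -1.1978 -0.346 ]
0.149 [365.3611 188.5603] [366.4367 174.0436]
0.149 [359.3713 187.1482] [360.2554 172.6274]
0.16 [365.6503 184.6575] [366.7445 169.8894]
0.16 [359.609  183.2441] [360.5083 168.4724]
```

View pics/c4.png

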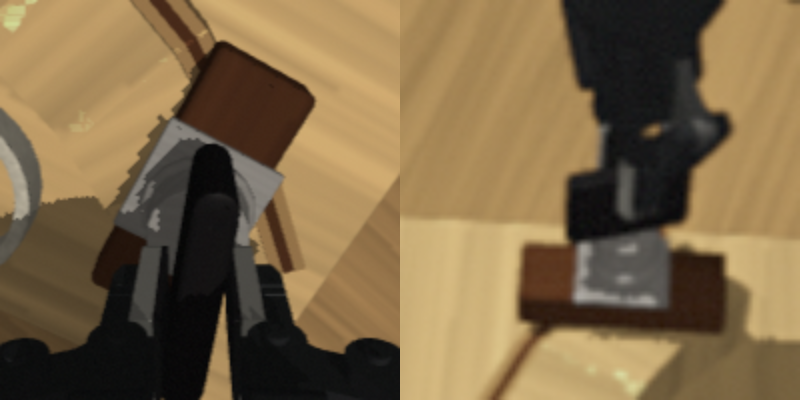

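Now it is dropping: the bar's lower edge in the side view is about 3–4 px lower. I'll turn it further, towards -0.6.

```bash
python3 -m inch '[{"slide":[0,0,0],"yaw":0.06},{"slide":[0,0,0],"yaw":0.12},{"slide":[0,0,0],"yaw":0.18},{"slide":[0,0,0],"yaw":0.18},{"slide":[0,0,0],"yaw":0.18}]'
python3 - <<'E'
from workcell import *
from h import *
w=camera("wrist");s=camera("side");o=get_obs();print(o['torque'],o['ft_force'])
a=cv2.resize(w['frame'][120:320,220:420,::-1],(400,400));b=cv2.resize(s['frame'][120:220,310:410,::-1],(400,400))
cv2.imwrite('pics/c5.png',np.hstack([a,b]))
E
```

```text
clock: 6.62
position: [0.5301, -0.1123, 0.1465]
ee_rot: [0.896, 0.443, 0.0, 0.0]
ft_force: [0.4, -0.6, -0.0]
grip_width: 0.184
grasp_force: 0.7
[-0.3429 -0.1249  0.0027] [ 0.8019 -1.6015  0.2821]
```

View pics/c5.png

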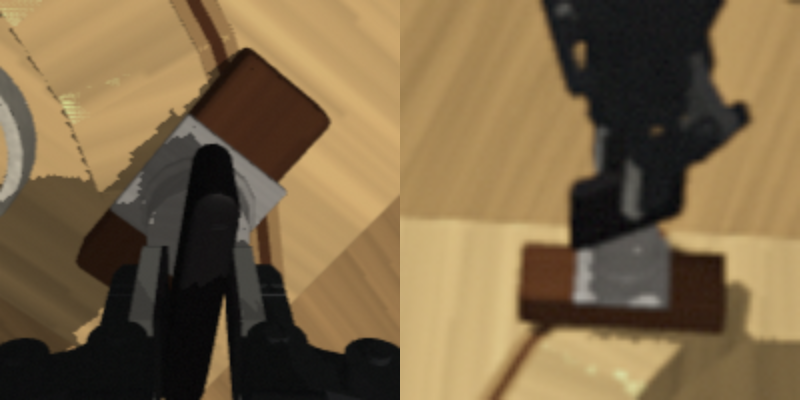

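```bash
python3 - <<'E'
from workcell import *
from h import *
from scipy.spatial.transform import Rotation as R
w=camera("wrist");s=camera("side");x=R.from_quat(get_obs()['ee_rot']).as_matrix()[:,0]
a=np.arctan2(x[1],x[0])
for lag in (-.12,0):
  d=np.array([np.cos(a+lag),np.sin(a+lag),0])
  for z in(.160,.149): 
    p=np.array([.5298,-.1118,z]); t=proj(w,p+.032*d);b=proj(w,p+.032*d-[0,0,.04]);e=proj(s,p-.032*d-[0,0,.04]);e2=proj(s,p-.032*d)
    print(lag,z,'wrist crop top',(t-[220,120])*2,'bot',(b-[220,120])*2,'side crop',(e-[310,120])*4+[400,0],(e2-[310,120])*4+[400,0])
E
```

```text
-0.12 0.16 wrist crop top [212.7566 205.5847] bot [208.9534 149.009 ] side crop [682.7229 194.015 ] [688.8266 134.7118]
-0.12 0.149 wrist crop top [211.5028 186.9336] bot [208.1944 137.7193] side crop [681.108  209.7053] [687.1108 151.3824]
0 0.16 wrist crop top [195.248 204.632] bot [195.4494 148.2492] side crop [678.252 189.311] [684.2038 129.999 ]
0 0.149 wrist crop top [195.3144 186.0429] bot [195.4896 136.9997] side crop [676.6771 205.005 ] [682.5308 146.6712]
```

The wrist shift matches a full 11 mm drop: 17 and 11 crop px seen, 18.6 and 11.3 expected. I'll lower the hand 11 mm and turn forward.

```bash
python3 -m inch '[{"slide":[0,0,-0.006],"yaw":0},{"slide":[0,0,-0.011],"yaw":0},{"slide":[0,0,-0.011],"yaw":-0.08},{"slide":[0,0,-0.011],"yaw":-0.16},{"slide":[0,0,-0.011],"yaw":-0.24},{"slide":[0,0,-0.011],"yaw":-0.32},{"slide":[0,0,-0.011],"yaw":-0.40},{"slide":[0,0,-0.011],"yaw":-0.48},{"slide":[0,0,-0.011],"yaw":-0.56},{"slide":[0,0,-0.011],"yaw":-0.64},{"slide":[0,0,-0.011],"yaw":-0.72},{"slide":[0,0,-0.011],"yaw":-0.80},{"slide":[0,0,-0.012],"yaw":-0.88},{"slide":[0,0,-0.013],"yaw":-0.96},{"slide":[0,0,-0.013],"yaw":-1.04},{"slide":[0,0,-0.013],"yaw":-1.12},{"slide":[0,0,-0.013],"yaw":-1.2},{"slide":[0,0,-0.013],"yaw":-1.28},{"slide":[0,0,-0.013],"yaw":-1.36},{"slide":[0,0,-0.013],"yaw":-1.44}]'
python3 -c "
from workcell import *
o=get_obs();print(o['torque'],o['joint_pos'])"
python3 -m inch '[{"slide":[0,0,0],"yaw":-0.06},{"slide":[0,0,0],"yaw":-0.12},{"slide":[0,0,0],"yaw":-0.18},{"slide":[0,0,0],"yaw":-0.18}]'
python3 -c "
from workcell import *
o=get_obs();print(o['torque'],o['joint_pos'])"
```

```text
clock: 8.48
position: [0.5297, -0.1119, 0.1324]
ee_rot: [0.966, -0.258, -0.0, 0.0]
ft_force: [1.8, -1.4, -3.0]
grip_width: 0.185
grasp_force: 3.0
[-0.18140556 -0.38037497  0.06157638] [-0.52304079  0.29140349  0.75414264  1.84989673 -0.22356136  1.08771238
 -1.7780253 ]
clock: 8.82
position: [0.5296, -0.1117, 0.1322]
ee_rot: [0.939, -0.343, -0.001, 0.0]
ft_force: [0.1, -0.8, -2.6]
grip_width: 0.185
grasp_force: 2.1
[-0.01403122 -0.21200768  0.01800923] [-0.54864557  0.29864539  0.78570067  1.85124128 -0.23634456  1.08913729
 -1.94565584]
```

```bash
python3 -m inch '[{"slide":[0,0,0],"yaw":-0.06},{"slide":[0,0,0],"yaw":-0.12},{"slide":[0,0,0],"yaw":-0.18},{"slide":[0,0,0],"yaw":-0.18}]'
python3 -c "
from workcell import *
o=get_obs();print(o['torque'],o['joint_pos'])"
python3 -m inch '[{"slide":[0,0,0],"yaw":-0.05},{"slide":[0,0,0],"yaw":-0.1},{"slide":[0,0,0],"yaw":-0.1}]'
python3 - <<'E'
from workcell import *
from h import *
w=camera("wrist");s=camera("side");o=get_obs();print(o['torque'],o['joint_pos'])
a=cv2.resize(w['frame'][120:320,220:420,::-1],(400,400));b=cv2.resize(s['frame'][120:220,310:410,::-1],(400,400))
cv2.imwrite('pics/c6.png',np.hstack([a,b]))
E
```

```text
clock: 9.15
position: [0.5295, -0.1116, 0.1324]
ee_rot: [0.905, -0.425, -0.001, 0.0]
ft_force: [1.5, 1.3, -4.8]
grip_width: 0.181
grasp_force: 3.1
[ 0.24231921 -0.15800455  0.06952301] [-0.57433888  0.30595534  0.8181904   1.85203999 -0.25019554  1.09157008
 -2.11171794]
clock: 9.4
position: [0.5295, -0.1115, 0.1324]
ee_rot: [0.883, -0.469, -0.001, 0.0]
ft_force: [2.1, 1.1, -10.6]
grip_width: 0.184
grasp_force: 12.4
[ 0.3957 -0.3642  0.3216] [-0.5884  0.3103  0.8362  1.8526 -0.2579  1.0927 -2.2001]
```

View pics/c6.png

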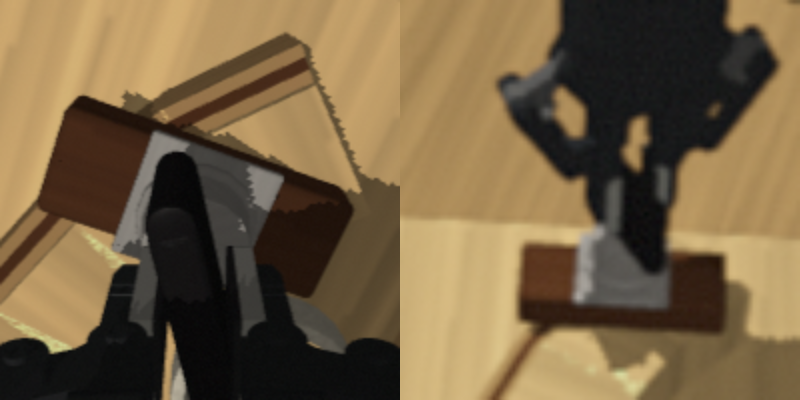

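Torque rose to 0.32 N·m after about 1.64 rad of nut travel, which fits the home stop. A small extra push will confirm it.

```bash
python3 -m inch '[{"slide":[0,0,0],"yaw":-0.03},{"slide":[0,0,0],"yaw":-0.06},{"slide":[0,0,0],"yaw":-0.06},{"slide":[0,0,0],"yaw":-0.06}]'
python3 -c "
from workcell import *
o=get_obs();print(o['torque'],o['joint_pos'])"
```

```text
clock: 9.83
position: [0.5295, -0.1116, 0.1326]
ee_rot: [0.869, -0.494, -0.001, 0.0]
ft_force: [2.6, 2.8, -14.2]
grip_width: 0.186
grasp_force: 31.6
[ 0.57199521 -0.50988399  0.96517493] [-0.5972953   0.3131573   0.84761865  1.85271099 -0.26283988  1.09376451
 -2.25614027]
```

That is a hard stop at about 1 N·m. I'll back off within the slack, open and rise.

```bash
python3 -m inch '[{"slide":[0,0,0],"yaw":0.05},{"slide":[0,0,0],"yaw":0.1},{"slide":[0,0,0],"yaw":0.1}]' && python3 -m inch '[{"slide":[0,0,0],"yaw":0},{"slide":[0,0,0],"yaw":0},{"slide":[0,0,0],"yaw":0},{"slide":[0,0,0],"yaw":0},{"slide":[0,0,0.02],"yaw":0},{"slide":[0,0,0.05],"yaw":0},{"slide":[0,0,0.09],"yaw":0},{"slide":[0,0,0.12],"yaw":0},{"slide":[0,0,0.15],"yaw":0},{"slide":[0,0,0.15],"yaw":0},{"slide":[-0.1,-0.05,0.15],"yaw":0},{"slide":[-0.1,-0.05,0.15],"yaw":0},{"slide":[-0.1,-0.05,0.15],"yaw":0},{"slide":[-0.1,-0.05,0.15],"yaw":0},{"slide":[-0.1,-0.05,0.15],"yaw":0}]' 160
python3 - <<'E'
from workcell import *
from h import *
t=camera("top");s=camera("side")
a=cv2.resize(t['frame'][165:285,215:435,::-1],(440,240));b=cv2.resize(s['frame'][130:350,290:430,::-1],None,fx=2.5,fy=2.5)
im=np.zeros((550,790,3),np.uint8);im[:240,:440]=a;im[:550,440:790]=b;cv2.imwrite('pics/c7.png',im)
E
```

```text
clock: 10.08
position: [0.5304, -0.1125, 0.134]
ee_rot: [0.893, -0.451, 0.0, -0.0]
ft_force: [0.6, 1.7, -1.0]
grip_width: 0.183
grasp_force: 1.0
clock: 11.33
position: [0.4293, -0.1629, 0.2836]
ee_rot: [0.892, -0.453, 0.0, -0.002]
ft_force: [0.4, -0.0, 0.6]
grip_width: 0.374
grasp_force: 0.0
```

View pics/c7.png

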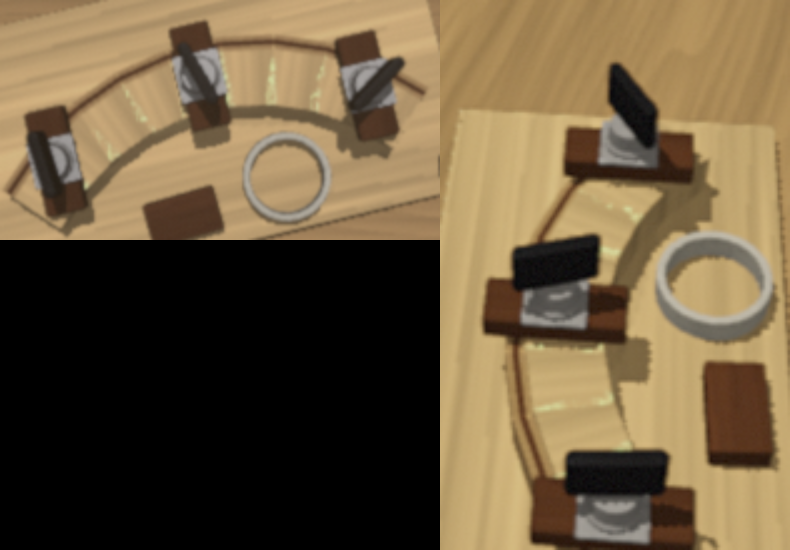

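Looks home. A numeric check against the first contour comes next.

```bash
python3 - <<'E'
from workcell import *
from h import *
s=camera("side");m,b=blobs(s['frame'],40,60)
for p in[(360,319),(336,236),(367,170)]:
  for ce,st,l in b:
    if np.hypot(*(ce-p))<25: print(p,ce,st[4],cv2.approxPolyDP(cv2.convexHull(np.argwhere(l)[:,::-1].astype(np.int32)),1.5,True)[:,0].tolist())
for z in(.142,.149,.16):
  for yaw in(-.7,-.8,-.95):
    d=np.array([np.cos(yaw),np.sin(yaw),0])*.032;c0=np.array([.5298,-.1118,z]);print(z,yaw,[proj(s,q).round(1) for q in(c0+d,c0-d,c0-d-[0,0,.04],c0+d-[0,0,.04])],proj(s,c0-[0,0,.02]).round(1))
E
```

```text
(360, 319) [359.8771 318.9454] 659 [[380, 312], [379, 325], [377, 327], [341, 327], [340, 325], [342, 311]]
(336, 236) [335.7204 234.7889] 540 [[352, 225], [351, 239], [320, 245], [320, 230]]
(367, 170) [366.7006 172.287 ] 324 [[374, 188], [369, 185], [358, 170], [359, 156], [375, 173]]
0.142 -0.7 [array([357.9, 156.1]), array([376.9, 176.1]), array([375.5, 190.4]), array([357.2, 170.5])] [366.7 173.2]
0.142 -0.8 [array([359.4, 155.6]), array([375.5, 176.7]), array([374.1, 191. ]), array([358.5, 170. ])] [366.7 173.2]
0.142 -0.95 [array([361.6, 154.9]), array([373.2, 177.3]), array([371.9, 191.7]), array([360.7, 169.4])] [366.7 173.2]
0.149 -0.7 [array([358.1, 153.5]), array([377.2, 173.5]), array([375.8, 188. ]), array([357.3, 168.1])] [366.9 170.7]
0.149 -0.8 [array([359.5, 152.9]), array([375.7, 174.1]), array([374.4, 188.6]), array([358.7, 167.5])] [366.9 170.7]
0.149 -0.95 [array([361.8, 152.3]), array([373.4, 174.7]), array([372.1, 189.3]), array([360.9, 166.9])] [366.9 170.7]
0.16 -0.7 [array([358.3, 149.3]), array([377.6, 169.3]), array([376.1, 184.1]), array([357.5, 164.1])] [367.2 166.6]
0.16 -0.8 [array([359.7, 148.8]), array([376.1, 169.9]), array([374.7, 184.7]), array([358.9, 163.6])] [367.2 166.6]
0.16 -0.95 [array([362. , 148.1]), array([373.8, 170.6]), array([372.4, 185.3]), array([361.1, 163. ])] [367.2 166.6]
```

The centroid fell 6.8 px (6.6 px expected for 18 mm), and the other two nuts haven't moved.

```bash
python3 -c "
from workcell import *
print(hand_in())"
```

```text
the job is handed in; nothing more can be done
None
```

The high nut was turned back until it dropped 11 mm into the thread start, then turned forward to its hard stop on the plate and released; the other two nuts did not move, and the job was handed in at about 11.5 s.

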